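# Run the encoder rig's flywheel at 25 rpm and park it on its index

### The arm

A 7-joint arm with a two-finger parallel gripper is mounted at the origin on the work surface. World frame = base frame: x ahead of the robot, y to its left, z up, the work surface at z = 0. Lengths are in m, angles in rad, forces in N, time in s.
With the tool pointing down it reaches from about 0.35 to 0.9 m from the base axis. Payload 8.1 kg.
Tool frame: the origin (TCP) lies at the very end of the fingers, on their centre line; the grasp point (between the pads) lies 19 mm behind it; z points along the fingers, y is the line along which they close (so a half turn about z gives the same grasp; the last joint's range is limited). The gripper opens to 85 mm and grips with 20 to 120 N. Pads are 22 mm wide; open, the fingers measure 114 mm over their backs; the gripper's body (76 mm by 85 mm) begins 54 mm behind the grasp point. The pads swing forward as they close: fully open they stand 13 mm farther back than shut.
Start: joints at [-1.347, 0.434, 0.025, 1.573, -0.012, 1.134, -0.075], TCP at [0.201, 0.592, 0.197] pointing down, gripper open.
Joint ranges: [-2.62, 2.62], [-0.44, 2.09], [-1.27, 1.32], [0.08, 2.57], [-1.32, 4.46], [0.12, 2], [-2.74, 2.74]. Speed limits (rad/s): [2.22, 2.22, 3.01, 3.01, 3.14, 3.14, 3.14].

### API

Orientations are given as a rotation vector (axis times angle).
In Python, from rig import observe, camera, sign_off gives the robot as it stands.
- The arm moves only by the shell command python3 -m inch 'ROWS' [FORCE]. ROWS is JSON, a list that holds one entry, the list of rows, each a list of 7 numbers: the shift along the tool's x, y, z in m, then the turn, a rotation vector about the tool's x, y, z in degrees, then the closure, from 0 (fully open) to 1 (shut). In form: [[[tx, ty, tz, ax, ay, az, fingers], ...]]. A call has exactly 5 rows; each row is the pose to reach, as a shift and turn from the pose commanded when the call began, along the tool's axes at that moment; what a row does not reach only later rows make up. A row lasts 1/12 s, in which the tool goes at most 41.7 mm and 7.16 degrees, less where a joint would pass 70% of its speed; a pose out of reach is approached as far as the arm can. A call with a gripper value outside its range is refused whole. The fingers move at their own pace and stop on an object; FORCE is the grip in N (left out, the last holds). Time passes only in rows, so rows that repeat a pose let the fingers close, or fill a call up. It gives the time, the measured TCP pose, the force, the opening and the grip force at its end, in the units of the state.
- observe(): the state, without advancing time (a new reading comes with each control period).
- camera(name): name is "scene" or "top" or "wrist"; returns a dict with "pixels" (384x512x3 uint8, red, green, blue), "fx", "fy", "cx", "cy" (pixels), "position" and "attitude" of the camera in the world. Camera axes: x right, y down, z forward; pixel columns grow to the right and rows downward; lengths in m; the calibration is good to about 2 mm. A picture is of the moment at which its call begins. There is no depth.
- sign_off(): hands the job in; it is judged then, once.
The state is a dict: "t": time; "qpos": joint angles; "qvel": joint speeds; "joint_efforts": joint torques, N m; "position": TCP position; "eef_rot": TCP orientation; "force": force on the tool from outside, world axes, zero at the start; "moment": the same for the moment, N m; "gripper_width": finger opening in m; "finger_force": force on a finger pad.
Only numpy, scipy, OpenCV 4.12 (cv2) and the standard library are available. Lean on these libraries where they do the work, as an engineer would, in place of code of your own. Each camera call takes 0.05 s, during which the arm holds its last target. There are 200 camera calls.

### The job

Check the encoder on the test rig: with the crank only, touching neither the wheel nor its brake shoe, bring the flywheel up to 25 rpm counter-clockwise as seen from above and keep it between 21 and 29 rpm for five seconds without a break, never letting it run above 35 rpm. Then bring it to rest with the white index line on its rim at the pointer, and let go of the crank. Leave the other things on the bench alone.

Things in the scene. Friction and masses are not known exactly. Their poses are not given: they have to be found in the camera images.
- rig: the encoder test rig, fixed to the bench: grey base plate 290 x 290 x 18 mm, the flywheel lying flat on a pedestal. Origin: underside of the plate (bench level) on the vertical spindle axis; z up, x towards the pointer. At the rim stand the pointer post (134 mm from the axis along +x, 96 mm high), the read head (along +y, 92 mm high) and the drag brake (along -y): all end below the crank arm
- flywheel (a joint): angle of the flywheel relative to the rig, rad, endless (counts on over full turns), growing counter-clockwise seen from above; at every multiple of 2 pi the index line is at the pointer. 25 rpm = 2.62 rad/s, 21 to 29 rpm = 2.20 to 3.04, 35 rpm = 3.67. Inertia nominally 0.035 kg m2, up to a third more or less; drag nominally 0.05 N m dry (half to double, from the brake) plus 0.004 N m per rad/s
- crank (a joint): angle of the crank arm relative to the flywheel, rad, endless, growing counter-clockwise; flywheel + crank = direction of the grip in the rig's frame, 0 along its +x. The crank drives the wheel only through a fluid coupling: torque = 0.05 N m per rad/s of this joint's speed, either way. The crank must run faster than the wheel to drive it, slower or reversed to brake it; let go, it drifts along
- spindle (a point): spindle axis at the flywheel's upper face, 86 mm above the bench. The wheel is a steel disc of 240 mm diameter, 24 mm thick; on it sits the finned aluminium coupling housing, 84 mm diameter, up to 106 mm; above that the crank arm, 22 mm wide, upper face 123 mm above the bench, boss and nut at the axis up to 131 mm
- grip_mid (a point): middle of the black upright crank grip: a round sleeve of 27 mm diameter, 62 mm long (130 to 192 mm above the bench, this point at 161 mm), standing on the crank arm 65 mm from the spindle axis. The sleeve turns freely on its pin, so fingers can hold it and go round without turning the hand
- index_line (a point): point on the white index line on the wheel's upper face (line 34 mm long, 10 mm wide, radial, out to the rim), 114.5 mm from the axis, 86.5 mm above the bench; it turns with the wheel
- pointer_tip (a point): tip of the bright steel pointer bar, 4 mm wide, that reaches from its post in over the wheel's rim, fixed to the rig, 114.5 mm from the axis along the rig's +x, 91 mm above the bench
- drag_shoe: brake shoe of the rig's drag brake: a loose aluminium block 52 x 34 x 25 mm with a felt sole and a small brass stud (33 mm high with it), lying by its own weight on the wheel's rim 106 mm from the axis along the rig's -y, inside a fixed aluminium guide frame (74 x 58 mm outside, up to 105 mm above the bench). Origin at its underside. It loads the wheel; leave it alone
- screwdriver: bystander beside the rig: screwdriver with a red handle, 180 mm long, lying along its x axis; origin at mid length, on the bench
- wrench: bystander beside the rig: flat steel wrench 150 mm long, lying along its x axis; origin at mid length, on the bench
- solder_reel: bystander beyond the rig: grey reel of 60 mm diameter, 35 mm high, standing on its flange; origin at its underside
- screw_box: bystander beside the rig: clear open box with screws, 110 x 85 x 40 mm; origin at its underside
- pen: bystander beyond the rig: black marker pen, 115 mm long, 12 mm thick; origin at mid length, on the bench

How it is judged:
On the way, in this order (a step that is already met when the one before it is completed fails the run):
1. the flywheel keeps between 21 and 29 rpm counter-clockwise for five seconds without a break (velocity of joint flywheel between 2.16 and 3.08 rad/s), for 4.8 s.
2. the flywheel comes to rest with its index line at the pointer (horizontal distance between index_line and pointer_tip below 0.018 m and velocity of joint flywheel between -0.06 and 0.06 rad/s), for 0.3 s.
At the end, for the whole second after the job is handed in: the flywheel is at rest (under 0.06 rad/s) with its index line within 18 mm of the pointer tip (about 0.16 rad), the crank is at rest and let go (all of step 2 and velocity of joint crank between -0.15 and 0.15 rad/s); the robot touches nothing.
It fails at once if the flywheel runs above 35 rpm (velocity of joint flywheel above 3.75 rad/s or velocity of joint flywheel below -3.75 rad/s).
It fails at once if the robot touches the flywheel itself or the brake shoe (contact force between any of the arm, the fingers and flywheel_c0 above 0.5 N or contact force between any of the arm, the fingers and flywheel_c1 above 0.5 N or contact force between any of the arm, the fingers and drag_shoe above 0.5 N).
It fails at once if another thing on the bench is moved (distance of any of screwdriver, wrench, solder_reel, screw_box, pen from where it was at the start of the episode above 0.03 m).
It also fails if it takes over 58 s, if anything falls off the work surface, if the arm or the gripper's body presses on something with over 40 N, if the wrist force passes 120 N, or if a joint passes its speed limit or range.

## Working session

There is one attempt and no reset: what is moved stays moved. The work goes in short steps, Python scripts to look and compute and a shell command to move; the robot and the scene stay as the last step left them, time stands still between calls to the robot, and variables do not carry over. Pictures are saved under pics/ and viewed, at most 10 in all, crops included, and the job is handed in when it is done.

```bash
ls; mkdir -p pics; python3 - <<'E'
from rig import observe,camera
import cv2,json
s=observe();print(s)
for n in("scene","top"):
    c=camera(n);print(n,c['fx'],c['cx'],c['cy'],c['position'],c['attitude'])
    cv2.imwrite(f'pics/{n}0.png',cv2.resize(c['pixels'][:,:,::-1],(800,600),interpolation=cv2.INTER_CUBIC))
E
```

```text
pics
{'t': 0.0, 'qpos': array([-1.34658567,  0.43521404,  0.0249304 ,  1.57409536, -0.01159066,
        1.13399559, -0.07509596]), 'qvel': array([ 7.78424125e-04, -3.67147915e-04, -9.14403401e-04,  4.55389284e-04,
       -1.01611266e-03,  9.81227997e-04, -3.93905453e-05]), 'joint_efforts': array([ 2.97676470e-04, -6.70481730e+01,  1.02539308e+00, -3.16193819e+01,
        1.56806986e-02,  1.27046488e-02,  2.73549188e-05]), 'position': array([0.20049845, 0.59137826, 0.19643174]), 'eef_rot': array([-5.11087230e-01, -3.09961523e+00,  2.45486118e-03]), 'force': array([-0.49391747, -0.47301   ,  0.5513006 ]), 'moment': array([-0.02396326,  0.01206396, -0.01851716]), 'finger_force': 0.0, 'gripper_width': 0.08567741119905653}
scene 362.0277392873874 253.16485911522767 189.0937327841813 [1.12038332 0.13402575 0.7523999 ] [-1.72291142 -1.96140752  0.67928933]
top 355.36782285579966 258.8684653455016 196.73681734637492 [0.46415042 0.05391243 0.99842499] [-2.15442555  2.12693189 -0.1223927 ]
```

View pics/top0.png

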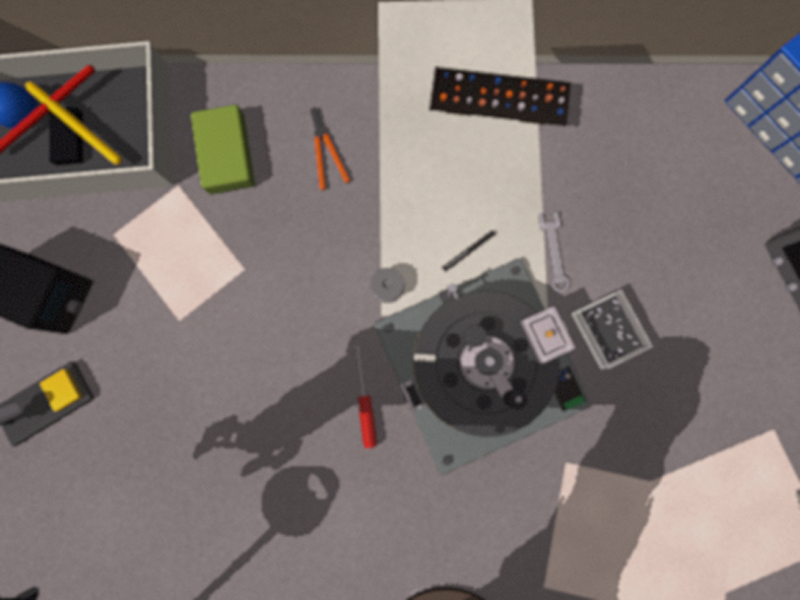

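View pics/scene0.png

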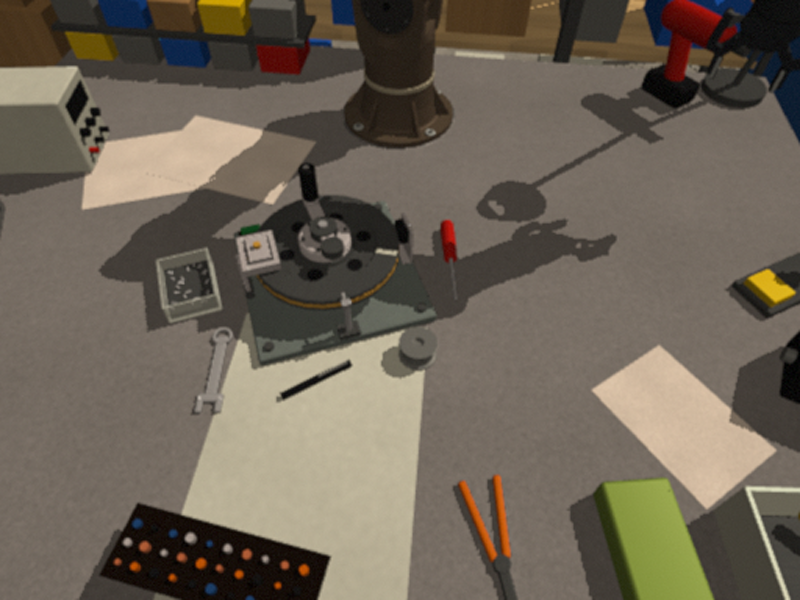

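```bash
cat > h.py <<'E'
import numpy as np
from scipy.spatial.transform import Rotation as R
def ray(c,u,v,z):
    d=R.from_rotvec(c['attitude']).apply([(u-c['cx'])/c['fx'],(v-c['cy'])/c['fy'],1])
    p=np.array(c['position']);return p+d*(z-p[2])/d[2]
def proj(c,p):
    q=R.from_rotvec(c['attitude']).inv().apply(np.array(p)-c['position'])
    return np.array([c['cx']+c['fx']*q[0]/q[2],c['cy']+c['fy']*q[1]/q[2]])
E
python3 - <<'E'
from rig import camera,observe
from h import *
import cv2
c=camera('top');k=1.5625
for n,u,v,z in [('nut',489,361,.131),('griptop',514,398,.192),('index',425,357,.0865),('ptr',452,291,.092),('c1',517,260,.018),('c2',377,325,.018),('c3',443,473,.018),('c4',590,405,.018),('shoe',547,335,.11)]:
    print(n,ray(c,u/k,v/k,z).round(4))
s=camera('scene')
for n,u,v,z in [('nut',323,228,.131),('griptop',308,168,.192),('ptr',345,297,.09)]:
    print(n,ray(s,u/k,v/k,z).round(4))
print(R.from_rotvec(observe()['eef_rot']).as_matrix().round(3))
for n,cc,(a,b,w,h) in [('t',c,(225,155,160,150)),('s',s,(130,95,160,120))]:
    cv2.imwrite(f'pics/{n}crop.png',cv2.resize(cc['pixels'][b:b+h,a:a+w,::-1],None,fx=5 if n=='s' else 4,fy=5 if n=='s' else 4,interpolation=cv2.INTER_CUBIC))
E
```

```text
nut [ 0.5004 -0.0586  0.131 ]
griptop [ 0.4457 -0.0859  0.192 ]
index [0.5074 0.0401 0.0865]
ptr [ 0.6164 -0.0034  0.092 ]
c1 [ 0.6865 -0.1245  0.018 ]
c2 [0.5662 0.1248 0.018 ]
c3 [0.3132 0.0064 0.018 ]
c4 [ 0.4316 -0.2468  0.018 ]
shoe [ 0.5438 -0.1538  0.11  ]
nut [ 0.5115 -0.0532  0.131 ]
griptop [ 0.4462 -0.0846  0.192 ]
ptr [ 0.6097 -0.0031  0.09  ]
[[-0.947  0.321 -0.   ]
 [ 0.321  0.947 -0.001]
 [-0.    -0.001 -1.   ]]
```

View pics/tcrop.png

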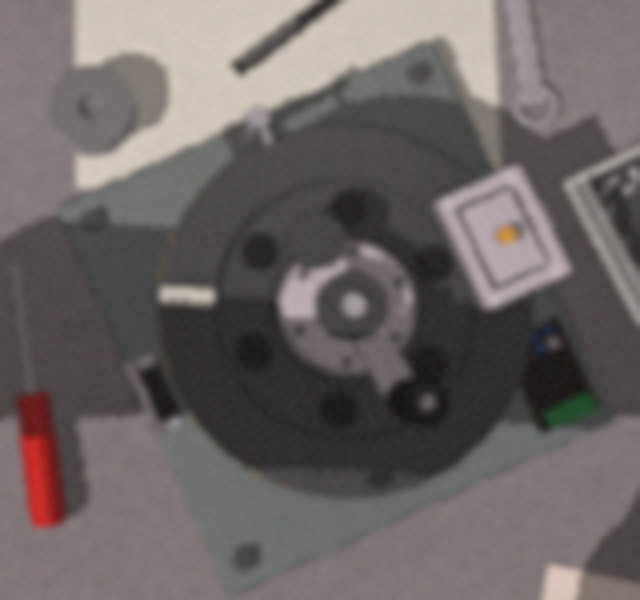

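View pics/scrop.png

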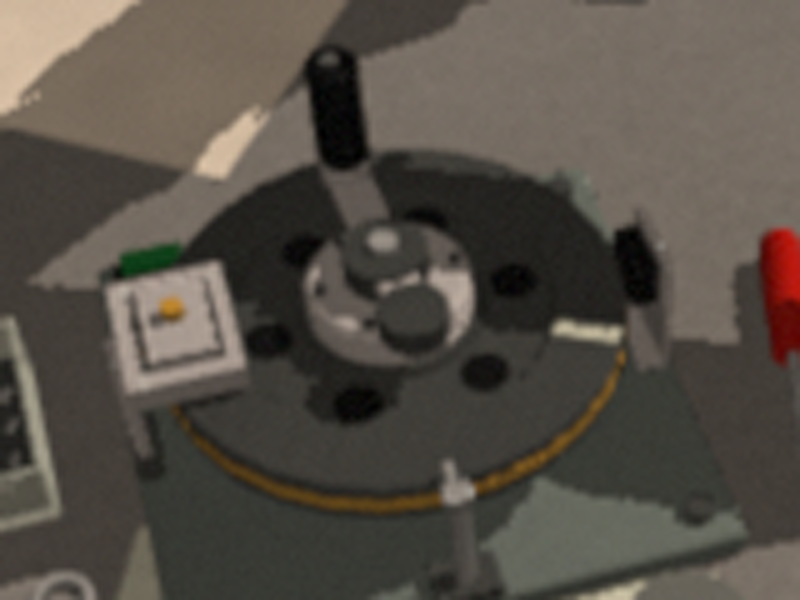

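The top crop shows the spindle nut at (352,306), the index line at (188,295), the grip top at (428,402) and the pointer at (258,125), in 4x crop pixels. The scene crop agrees. The axis is about (0.500, -0.059), the rig yaw about 25.3°, and the grip is at about (0.441, -0.087). These fit the plate corners and the known radii. I'm moving there now.

```bash
python3 -m inch '[[[-0.025,-0.031,-0.011,0,0,0,0],[-0.05,-0.063,-0.022,0,0,0,0],[-0.074,-0.094,-0.033,0,0,0,0],[-0.099,-0.126,-0.044,0,0,0,0],[-0.124,-0.157,-0.054,0,0,0,0]]]' 30
python3 -m inch '[[[-0.025,-0.031,0,0,0,0,0],[-0.05,-0.063,0,0,0,0,0],[-0.074,-0.094,0,0,0,0,0],[-0.099,-0.126,0,0,0,0,0],[-0.124,-0.157,0,0,0,0,0]]]'
python3 -m inch '[[[-0.025,-0.031,0,0,0,0,0],[-0.05,-0.063,0,0,0,0,0],[-0.074,-0.094,0,0,0,0,0],[-0.099,-0.126,0,0,0,0,0],[-0.124,-0.157,0,0,0,0,0]]]'
python3 -m inch '[[[-0.025,-0.031,0,0,0,0,0],[-0.05,-0.063,0,0,0,0,0],[-0.074,-0.094,0,0,0,0,0],[-0.074,-0.094,0,0,0,0,0],[-0.074,-0.094,0,0,0,0,0]]]'
python3 - <<'E'
from rig import observe,camera
from h import *
import cv2
o=observe();print(o['t'],o['position'],o['qpos'].round(3));M=R.from_rotvec(o['eef_rot']).as_matrix();print(M.round(3))
print((M.T@(np.array([.441,-.0875,.146])-o['position'])).round(4))
for n in('top','wrist'):
    c=camera(n); print(n,proj(c,[.441,-.0875,.192]),proj(c,[.5,-.059,.131])); cv2.imwrite(f'pics/{n}1.png',c['pixels'][:,:,::-1])
E
```

```text
t: 0.62
position: [0.2679, 0.4015, 0.2516]
eef_rot: [-0.511, -3.1, 0.0]
force: [0.7, -0.4, 1.2]
gripper_width: 0.0853
finger_force: 0.0
t: 1.03
position: [0.3348, 0.2129, 0.2513]
eef_rot: [-0.511, -3.1, -0.001]
force: [1.3, -0.2, -0.2]
gripper_width: 0.0856
finger_force: 0.0
t: 1.45
position: [0.4018, 0.0243, 0.2515]
eef_rot: [0.511, 3.099, 0.001]
force: [2.1, -0.3, -0.7]
gripper_width: 0.0855
finger_force: 0.0
t: 1.87
position: [0.4417, -0.0887, 0.2512]
eef_rot: [0.519, 3.098, -0.001]
force: [0.3, 0.5, -0.5]
gripper_width: 0.0855
finger_force: 0.0
1.8667 [ 0.44167813 -0.08866579  0.25116341] [-0.513  0.087  0.655  1.93  -0.057  1.143  1.403]
[[-0.945  0.326 -0.   ]
 [ 0.326  0.945 -0.001]
 [-0.    -0.001 -1.   ]]
[0.001  0.001  0.1052]
top [329.69964846 256.84268408] [313.14368703 231.19733766]
wrist [248.52389985 198.60384044] [291.33513129 223.04888308]
```

View pics/wrist1.png

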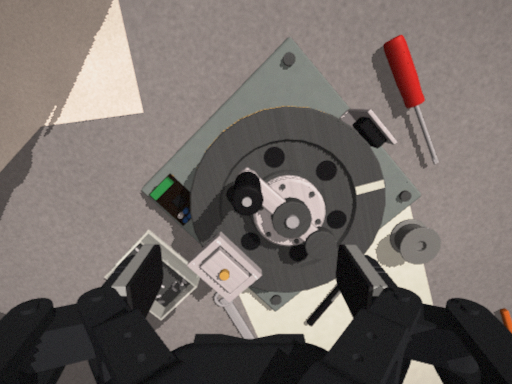

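The wrist view shows the grip top at (246,200) and the nut at (291,222), each within 2.5 px of prediction. I'll descend and grip.

```bash
python3 -m inch '[[[0.001,0.001,0.03,0,0,0,0],[0.001,0.001,0.06,0,0,0,0],[0.001,0.001,0.09,0,0,0,0],[0.001,0.001,0.104,0,0,0,0.2],[0.001,0.001,0.104,0,0,0,0.5]]]' 30
python3 -m inch '[[[0,0,0,0,0,0,0.8],[0,0,0,0,0,0,1],[0,0,0,0,0,0,1],[0,0,0,0,0,0,1],[0,0,0,0,0,0,1]]]' 30
python3 -m inch '[[[0,0,0,0,0,0,1],[0,0,0,0,0,0,1],[0,0,0,0,0,0,1],[0,0,0,0,0,0,1],[0,0,0,0,0,0,1]]]' 30
python3 - <<'E'
from rig import observe,camera
from h import *
import cv2
o=observe();print(o)
c=camera('wrist'); print(proj(c,[.5,-.059,.131])); cv2.imwrite(f'pics/wrist2.png',c['pixels'][:,:,::-1])
E
```

```text
t: 2.38
position: [0.4384, -0.0831, 0.1445]
eef_rot: [-0.506, -3.095, 0.001]
force: [0.1, -0.7, 0.0]
gripper_width: 0.0637
finger_force: 0.0
t: 2.8
position: [0.442, -0.0851, 0.1486]
eef_rot: [0.51, 3.097, 0.001]
force: [-1.6, -0.7, 5.6]
gripper_width: 0.0248
finger_force: 29.1
t: 3.22
position: [0.4421, -0.0852, 0.1486]
eef_rot: [0.511, 3.097, 0.001]
force: [-0.2, -0.8, 5.3]
gripper_width: 0.0247
finger_force: 29.1
{'t': 3.2167, 'qpos': array([-0.46022627,  0.21872358,  0.63976884,  2.08448154, -0.16938922,
        0.88507906,  1.51958031]), 'qvel': array([ 0.00034618,  0.0005526 ,  0.00043133, -0.00169731, -0.00040393,
        0.00118732, -0.0008805 ]), 'joint_efforts': array([-3.73200746e-01, -3.56166351e+01,  3.61153789e+00, -2.56882524e+01,
       -2.75604296e-01, -4.07350352e-01, -4.55367381e-04]), 'position': array([ 0.44207123, -0.08518186,  0.14864424]), 'eef_rot': array([5.10607492e-01, 3.09716103e+00, 1.45973537e-03]), 'force': array([-0.17863127, -0.80825772,  5.30785999]), 'moment': array([-0.17084868,  0.2406906 , -0.05766905]), 'finger_force': 29.11237746477127, 'gripper_width': 0.02467303750176013}
[307.30039977 274.33738097]
```

View pics/wrist2.png

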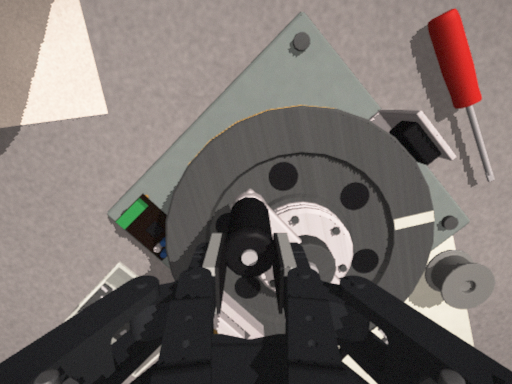

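```bash
cat >> h.py <<'E'
AX=np.array([.5,-.059]);YAW=25.3
def index(c):
    "rig-frame angle (deg) of white line, and score"
    a=np.arange(0,360,1.0);r=np.linspace(.092,.112,8)
    A,Q=np.meshgrid(np.radians(a+YAW),r)
    P=np.stack([AX[0]+Q*np.cos(A),AX[1]+Q*np.sin(A),np.full_like(A,.0865)],-1).reshape(-1,3)
    q=R.from_rotvec(c['attitude']).inv().apply(P-c['position'])
    u=np.rint(c['cx']+c['fx']*q[:,0]/q[:,2]).astype(int);v=np.rint(c['cy']+c['fy']*q[:,1]/q[:,2]).astype(int)
    ok=(u>=0)&(u<512)&(v>=0)&(v<384)
    g=np.zeros(len(u));g[ok]=c['pixels'][v[ok],u[ok]].min(-1)
    g=np.sort(g.reshape(A.shape),0)[1]
    g[(a>242)&(a<298)]=0
    k=int(g.argmax());i=(k+np.arange(-6,7))%360;w=np.clip(g[i]-g.max()*.6,0,None)
    return round(float((k+(w*np.arange(-6,7)).sum()/(w.sum()+1e-9))%360),1),int(g.max()),int(np.sort(g)[-30])
def look(n='scene'):
    from rig import camera,observe
    o=observe();return round(float(o['t']),3),n,index(camera(n))
E
python3 - <<'E'
from h import *
for n in('scene','wrist','top'):print(look(n))
M=R.from_rotvec([.5106,3.0972,0.0]).as_matrix()
def rows(th0,inc):
    th=np.radians(th0+np.r_[0,np.cumsum(inc)]);p=.065*np.c_[np.cos(th),np.sin(th),0*th]
    d=(p-p[0])@M; return [tuple(x) for x in d[1:,:2].round(3)]
print('ramp',rows(206,[6,10,14,16,18]))
for q in(270,0,90,180):print(q,rows(q,[18]*5))
E
```

```text
(3.267, 'scene', (60.4, 148, 55))
(3.317, 'wrist', (60.5, 222, 87))
(3.367, 'top', (59.6, 182, 75))
ramp [(np.float64(-0.005), np.float64(-0.005)), (np.float64(-0.014), np.float64(-0.011)), (np.float64(-0.029), np.float64(-0.017)), (np.float64(-0.047), np.float64(-0.019)), (np.float64(-0.067), np.float64(-0.016))]
270 [(np.float64(-0.018), np.float64(0.009)), (np.float64(-0.032), np.float64(0.024)), (np.float64(-0.041), np.float64(0.042)), (np.float64(-0.044), np.float64(0.062)), (np.float64(-0.041), np.float64(0.082))]
0 [(np.float64(0.009), np.float64(0.018)), (np.float64(0.024), np.float64(0.032)), (np.float64(0.042), np.float64(0.041)), (np.float64(0.062), np.float64(0.044)), (np.float64(0.082), np.float64(0.041))]
90 [(np.float64(0.018), np.float64(-0.009)), (np.float64(0.032), np.float64(-0.024)), (np.float64(0.041), np.float64(-0.042)), (np.float64(0.044), np.float64(-0.062)), (np.float64(0.041), np.float64(-0.082))]
180 [(np.float64(-0.009), np.float64(-0.018)), (np.float64(-0.024), np.float64(-0.032)), (np.float64(-0.042), np.float64(-0.041)), (np.float64(-0.062), np.float64(-0.044)), (np.float64(-0.082), np.float64(-0.041))]
```

```bash
python3 -m inch '[[[-0.005,-0.005,0,0,0,0,1],[-0.014,-0.011,0,0,0,0,1],[-0.029,-0.017,0,0,0,0,1],[-0.047,-0.019,0,0,0,0,1],[-0.067,-0.016,0,0,0,0,1]]]' 30
python3 -m inch '[[[-0.018,0.009,0,0,0,0,1],[-0.032,0.024,0,0,0,0,1],[-0.041,0.042,0,0,0,0,1],[-0.044,0.062,0,0,0,0,1],[-0.041,0.082,0,0,0,0,1]]]'
python3 - <<'E'
from h import *
for n in('scene','wrist'):print(look(n))
E
```

```text
t: 3.83
position: [0.4995, -0.1234, 0.1487]
eef_rot: [0.514, 3.098, 0.001]
force: [-1.8, 2.2, 5.8]
gripper_width: 0.0246
finger_force: 29.4
t: 4.25
position: [0.5666, -0.0574, 0.1487]
eef_rot: [0.512, 3.097, -0.0]
force: [-5.4, -0.4, 5.5]
gripper_width: 0.0246
finger_force: 29.8
(4.25, 'scene', (115.1, 152, 57))
(4.3, 'wrist', (314.7, 131, 83))
```

```bash
python3 -m inch '[[[0.009,0.018,0,0,0,0,1],[0.024,0.032,0,0,0,0,1],[0.042,0.041,0,0,0,0,1],[0.062,0.044,0,0,0,0,1],[0.082,0.041,0,0,0,0,1]]]' | head -2
python3 -m inch '[[[0.018,-0.009,0,0,0,0,1],[0.032,-0.024,0,0,0,0,1],[0.041,-0.042,0,0,0,0,1],[0.044,-0.062,0,0,0,0,1],[0.041,-0.082,0,0,0,0,1]]]' | head -4
python3 -c "from h import *;print(look())"
python3 -m inch '[[[-0.009,-0.018,0,0,0,0,1],[-0.024,-0.032,0,0,0,0,1],[-0.042,-0.041,0,0,0,0,1],[-0.062,-0.044,0,0,0,0,1],[-0.082,-0.041,0,0,0,0,1]]]' | head -4
python3 -m inch '[[[-0.018,0.009,0,0,0,0,1],[-0.032,0.024,0,0,0,0,1],[-0.041,0.042,0,0,0,0,1],[-0.044,0.062,0,0,0,0,1],[-0.041,0.082,0,0,0,0,1]]]'
python3 -c "from h import *;print(look())"
```

```text
t: 4.77
position: [0.5008, 0.0075, 0.1486]
t: 5.18
position: [0.4358, -0.0566, 0.1487]
eef_rot: [0.508, 3.096, 0.003]
force: [6.9, 0.6, -3.1]
(5.183, 'scene', (152.9, 95, 55))
t: 5.65
position: [0.5004, -0.1234, 0.1487]
eef_rot: [0.514, 3.097, 0.001]
force: [-1.4, 2.5, 6.1]
t: 6.07
position: [0.5666, -0.0572, 0.1487]
eef_rot: [0.512, 3.097, -0.0]
force: [-5.3, -0.3, 7.6]
gripper_width: 0.0245
finger_force: 32.0
(6.067, 'scene', (26.5, 152, 56))
```

```bash
python3 -m inch '[[[0.009,0.018,0,0,0,0,1],[0.024,0.032,0,0,0,0,1],[0.042,0.041,0,0,0,0,1],[0.062,0.044,0,0,0,0,1],[0.082,0.041,0,0,0,0,1]]]' | head -1
python3 -c "from h import *;print(look())"
python3 -m inch '[[[0.018,-0.009,0,0,0,0,1],[0.032,-0.024,0,0,0,0,1],[0.041,-0.042,0,0,0,0,1],[0.044,-0.062,0,0,0,0,1],[0.041,-0.082,0,0,0,0,1]]]' | head -2
cat > fit.py <<'E'
from h import *
from scipy.optimize import least_squares
def sim(J,D,segs,t0,th0,w0,ts,lag=0.03):
    "segs: (t_end,crank speed deg/s)"
    dt=.002;t=t0;th=th0;w=w0;om=0.;out=[];k=0
    ts=list(ts)
    while ts:
        if t>=ts[0]-1e-9: out.append((th,w));ts.pop(0);continue
        while k<len(segs)-1 and t>=segs[k][0]-1e-9:k+=1
        om+=(np.radians(segs[k][1])-om)*dt/lag
        T=.05*(om-w)-.004*w
        if abs(w)<1e-3 and abs(T)<=D: w=0
        else:
            s=np.sign(w) if abs(w)>=1e-3 else np.sign(T)
            wn=w+dt*(T-D*s)/J
            w=0 if w*wn<0 else wn
        th+=np.degrees(w)*dt;t+=dt
    return np.array(out)
E
python3 - <<'E'
from fit import *
segs=[(3.417,0)]
t=3.417
for i in(6,10,14,16,18):t+=1/12;segs.append((t,i*12))
for tc in(4.25,5.183,6.067):
    segs+=[(tc,216),(tc+.05,0)]
segs.append((99,216))
ts=[4.25,6.067];obs=np.array([115.1,386.5])
f=lambda p:sim(p[0],p[1],segs,3.367,60.3,0,ts)[:,0]-obs
r=least_squares(lambda p:f(np.exp(p)),np.log([.035,.05]),diff_step=1e-3)
print(np.exp(r.x),r.fun,sim(*np.exp(r.x),segs,3.367,60.3,0,[4.25,5.183,6.067,6.48,6.9,20]))
E
```

```text
t: 6.53
(6.533, 'scene', (101.9, 149, 56))
t: 7.0
position: [0.4358, -0.0566, 0.1487]
[0.02322265 0.02989797] [5.73550096e-11 2.43346676e-10] [[1.15100000e+02 2.28334322e+00]
 [2.49019476e+02 2.80993758e+00]
 [3.86500000e+02 2.86198908e+00]
 [4.49341936e+02 2.73252620e+00]
 [5.16887855e+02 2.86017009e+00]
 [2.71943601e+03 2.93699244e+00]]
```

```bash

python3 -m inch '[[[-0.009,-0.018,0,0,0,0,1],[-0.024,-0.032,0,0,0,0,1],[-0.042,-0.041,0,0,0,0,1],[-0.062,-0.044,0,0,0,0,1],[-0.082,-0.041,0,0,0,0,1]]]' | head -1
python3 -m inch '[[[-0.018,0.009,0,0,0,0,1],[-0.032,0.024,0,0,0,0,1],[-0.041,0.042,0,0,0,0,1],[-0.044,0.062,0,0,0,0,1],[-0.041,0.082,0,0,0,0,1]]]' | head -4
python3 -c "from h import *;print(look())"
python3 -m inch '[[[0.009,0.018,0,0,0,0,1],[0.024,0.032,0,0,0,0,1],[0.042,0.041,0,0,0,0,1],[0.062,0.044,0,0,0,0,1],[0.082,0.041,0,0,0,0,1]]]' | head -2
python3 -c "from h import *;print(look('wrist'))"
python3 -m inch '[[[0.018,-0.009,0,0,0,0,1],[0.032,-0.024,0,0,0,0,1],[0.041,-0.042,0,0,0,0,1],[0.044,-0.062,0,0,0,0,1],[0.041,-0.082,0,0,0,0,1]]]' | head -2
python3 -c "from h import *;print(look())"
```

```text
t: 7.42
t: 7.83
position: [0.5666, -0.0571, 0.1487]
eef_rot: [0.512, 3.097, 0.0]
force: [-6.3, -1.0, 7.3]
(7.833, 'scene', (240.5, 132, 56))
t: 8.3
position: [0.5008, 0.0075, 0.1486]
(8.3, 'wrist', (39.7, 230, 92))
t: 8.77
position: [0.4358, -0.0566, 0.1487]
(8.767, 'scene', (111.9, 149, 55))
```

```bash
L(){ python3 -c "from h import *;print(look())"; }
python3 -m inch '[[[-0.009,-0.018,0,0,0,0,1],[-0.024,-0.032,0,0,0,0,1],[-0.042,-0.041,0,0,0,0,1],[-0.062,-0.044,0,0,0,0,1],[-0.082,-0.041,0,0,0,0,1]]]' | head -2;L
python3 -m inch '[[[-0.018,0.009,0,0,0,0,1],[-0.032,0.024,0,0,0,0,1],[-0.041,0.042,0,0,0,0,1],[-0.044,0.062,0,0,0,0,1],[-0.041,0.082,0,0,0,0,1]]]' | head -2;L
python3 -m inch '[[[0.009,0.018,0,0,0,0,1],[0.024,0.032,0,0,0,0,1],[0.042,0.041,0,0,0,0,1],[0.062,0.044,0,0,0,0,1],[0.082,0.041,0,0,0,0,1]]]' | head -2;L
python3 -m inch '[[[0.018,-0.009,0,0,0,0,1],[0.032,-0.024,0,0,0,0,1],[0.041,-0.042,0,0,0,0,1],[0.044,-0.062,0,0,0,0,1],[0.041,-0.082,0,0,0,0,1]]]' | head -2;L
python3 -m inch '[[[-0.009,-0.018,0,0,0,0,1],[-0.024,-0.032,0,0,0,0,1],[-0.042,-0.041,0,0,0,0,1],[-0.062,-0.044,0,0,0,0,1],[-0.082,-0.041,0,0,0,0,1]]]' | head -2;L
python3 -m inch '[[[-0.018,0.009,0,0,0,0,1],[-0.032,0.024,0,0,0,0,1],[-0.041,0.042,0,0,0,0,1],[-0.044,0.062,0,0,0,0,1],[-0.041,0.082,0,0,0,0,1]]]' | head -5;L
```

```text
t: 9.23
position: [0.5005, -0.1234, 0.1486]
(9.233, 'scene', (185.2, 152, 56))
t: 9.7
position: [0.5666, -0.0571, 0.1486]
(9.7, 'scene', (240.5, 131, 56))
t: 10.17
position: [0.5009, 0.0074, 0.1486]
(10.167, 'scene', (336.3, 153, 56))
t: 10.63
position: [0.4358, -0.0565, 0.1487]
(10.633, 'scene', (48.5, 149, 55))
t: 11.1
position: [0.5006, -0.1234, 0.1486]
(11.1, 'scene', (120.7, 151, 56))
t: 11.57
position: [0.5666, -0.0571, 0.1486]
eef_rot: [0.512, 3.097, -0.0]
force: [-5.6, -0.0, 9.5]
gripper_width: 0.0244
(11.567, 'scene', (240.5, 132, 56))
```

```bash
sed -i 's/a>242/a>232/' h.py; L(){ python3 -c "from h import *;print(look())"; }
python3 -m inch '[[[0.009,0.018,0,0,0,0,1],[0.024,0.032,0,0,0,0,1],[0.042,0.041,0,0,0,0,1],[0.062,0.044,0,0,0,0,1],[0.082,0.041,0,0,0,0,1]]]' | head -2;L
python3 -m inch '[[[0.018,-0.009,0,0,0,0,1],[0.032,-0.024,0,0,0,0,1],[0.041,-0.042,0,0,0,0,1],[0.044,-0.062,0,0,0,0,1],[0.041,-0.082,0,0,0,0,1]]]' | head -2;L
python3 -m inch '[[[-0.009,-0.018,0,0,0,0,1],[-0.024,-0.032,0,0,0,0,1],[-0.042,-0.041,0,0,0,0,1],[-0.062,-0.044,0,0,0,0,1],[-0.082,-0.041,0,0,0,0,1]]]' | head -2;L
python3 -m inch '[[[-0.018,0.009,0,0,0,0,1],[-0.032,0.024,0,0,0,0,1],[-0.041,0.042,0,0,0,0,1],[-0.044,0.062,0,0,0,0,1],[-0.041,0.082,0,0,0,0,1]]]' | head -2;L
python3 -m inch '[[[0.009,0.018,0,0,0,0,1],[0.024,0.032,0,0,0,0,1],[0.042,0.041,0,0,0,0,1],[0.062,0.044,0,0,0,0,1],[0.082,0.041,0,0,0,0,1]]]' | head -2;L
python3 -m inch '[[[0.018,-0.009,0,0,0,0,1],[0.032,-0.024,0,0,0,0,1],[0.041,-0.042,0,0,0,0,1],[0.044,-0.062,0,0,0,0,1],[0.041,-0.082,0,0,0,0,1]]]' | head -2;L
```

```text
t: 12.03
position: [0.501, 0.0075, 0.1486]
(12.033, 'scene', (15.0, 57, 55))
t: 12.5
position: [0.4358, -0.0564, 0.1487]
(12.5, 'scene', (344.2, 149, 55))
t: 12.97
position: [0.5007, -0.1234, 0.1486]
(12.967, 'scene', (56.4, 147, 56))
t: 13.43
position: [0.5666, -0.057, 0.1486]
(13.433, 'scene', (129.3, 148, 56))
t: 13.9
position: [0.501, 0.0075, 0.1485]
(13.9, 'scene', (203.6, 151, 55))
t: 14.37
position: [0.4358, -0.0564, 0.1487]
(14.367, 'scene', (152.7, 91, 55))
```

```bash
python3 - <<'E'
from fit import *
segs=[(3.417,0)];t=3.417
for i in(6,10,14,16,18):t+=1/12;segs.append((t,i*12))
tc=[4.25,5.183,6.067,6.533,7.833,8.3,8.767,9.233,9.7,10.167,10.633,11.1,11.567,12.033,12.5,12.967,13.433,13.9,14.367]
for x in tc: segs+=[(x,216),(x+.05,0)]
ts=np.array([4.25,6.067,6.533,8.3,8.767,9.233,10.167,10.633,11.1,12.5,12.967,13.433,13.9])
o=np.array([115.1,26.5,101.9,39.7,111.9,185.2,336.3,48.5,120.7,344.2,56.4,129.3,203.6])
o=np.degrees(np.unwrap(np.radians(o),discont=0)) if 0 else o
m=lambda p,s,ts:sim(p[0],p[1],s,3.367,60.3,0,ts,p[2])
f=lambda p:(m(np.exp(p),segs+[(99,216)],ts)[:,0]-o+180)%360-180
r=least_squares(f,np.log([.0235,.029,.03]),diff_step=1e-3,bounds=(np.log([.02,.02,.005]),np.log([.05,.1,.1])))
p=np.exp(r.x);print(p,r.fun.round(1))
q=np.linspace(8.8,14.36,300);w=m(p,segs+[(99,216)],q)[:,1];print('w',w.min(),w.max())
for inc in([18,18,18,0,0],[18,18,18,9,0],[18,18,18,6,0],[18,18,9,0,0],[18,18,15,10,5],[18,18,12,6,0]):
    s=list(segs);t=14.417
    for i in inc+[0]*20:t+=1/12;s.append((t,i*12))
    x=m(p,s,[14.417,14.833,15.25,16.5]);print(inc,x[:,0]%360,x[:,1])
E
```

```text
[0.03211458 0.02       0.005     ] [-3.   1.2  1.5 -1.3  1.5  2.3 -1.4 -0.2  1.3 -1.9 -0.7 -0.3 -1. ]
w 2.608740895092192 2.8793571112926117
[18, 18, 18, 0, 0] [283.80803175 345.13433095  17.35997953  30.35311222] [2.61739865 2.02393359 0.81380854 0.        ]
[18, 18, 18, 9, 0] [283.80803175 346.6887707   22.37429075  37.73469254] [2.61739865 2.22551057 0.91350482 0.        ]
[18, 18, 18, 6, 0] [283.80803175 346.17062412  20.70285368  35.26511357] [2.61739865 2.15831824 0.88027273 0.        ]
[18, 18, 9, 0, 0] [283.80803175 342.74482453  12.0337433   23.08723012] [2.61739865 1.85283559 0.7291866  0.        ]
[18, 18, 15, 10, 5] [283.80803175 346.35198089  23.65588758  40.1514732 ] [2.61739865 2.31166122 0.96017939 0.        ]
[18, 18, 12, 6, 0] [283.80803175 344.57761984  17.15202952  30.3799902 ] [2.61739865 2.0442529  0.8238581  0.        ]
```

```bash
L(){ python3 -c "from h import *;print(look('$1'))"; }
python3 -m inch '[[[-0.009,-0.018,0,0,0,0,1],[-0.016,-0.026,0,0,0,0,1],[-0.016,-0.026,0,0,0,0,1],[-0.016,-0.026,0,0,0,0,1],[-0.016,-0.026,0,0,0,0,1]]]' | head -4;L scene; L wrist
```

```text
t: 14.83
position: [0.4429, -0.0869, 0.1485]
eef_rot: [0.512, 3.097, 0.0]
force: [-2.4, -3.0, 13.9]
(14.833, 'scene', (339.4, 150, 55))
(14.883, 'wrist', (57.9, 96, 93))
```

```bash
python3 -c "from h import *;print(look())"
```

```text
(14.933, 'scene', (347.0, 150, 55))
```

```bash
python3 -m inch '[[[0,0,0,0,0,0,1],[0,0,0,0,0,0,1],[0,0,0,0,0,0,1],[0,0,0,0,0,0,1],[0,0,0,0,0,0,1]]]' | head -4;python3 -c "from h import *;print(look())
print(look())"
```

```text
t: 15.4
position: [0.4427, -0.0863, 0.1485]
eef_rot: [0.511, 3.098, 0.001]
force: [-3.3, -0.4, 14.2]
(15.4, 'scene', (5.4, 150, 55))
(15.45, 'scene', (6.2, 151, 55))
```

```bash
python3 -m inch '[[[0.013,0.018,0,0,0,0,1],[0.013,0.018,0,0,0,0,1],[0.013,0.018,0,0,0,0,1],[0.013,0.018,0,0,0,0,1],[0.013,0.018,0,0,0,0,1]]]' | head -4;python3 -c "from h import *;print(look())"
python3 -m inch '[[[0,0,0,0,0,0,1],[0,0,0,0,0,0,1],[0,0,0,0,0,0,1],[0,0,0,0,0,0,1],[0,0,0,0,0,0,1]]]' | head -4
python3 - <<'E'
from h import *
from rig import camera
import cv2
print(look())
c=camera('scene');print(index(c));cv2.imwrite('pics/s3.png',cv2.resize(c['pixels'][95:245,110:310,::-1],None,fx=4,fy=4,interpolation=cv2.INTER_CUBIC))
E
```

```text
t: 15.92
position: [0.4365, -0.0644, 0.1485]
eef_rot: [0.51, 3.098, 0.002]
force: [-1.9, 0.3, 13.0]
(15.917, 'scene', (2.7, 149, 55))
t: 16.38
position: [0.4365, -0.0646, 0.1485]
eef_rot: [0.51, 3.098, 0.002]
force: [-0.9, 0.4, 13.4]
(16.383, 'scene', (2.5, 150, 55))
(2.5, 149, 55)
```

View pics/s3.png

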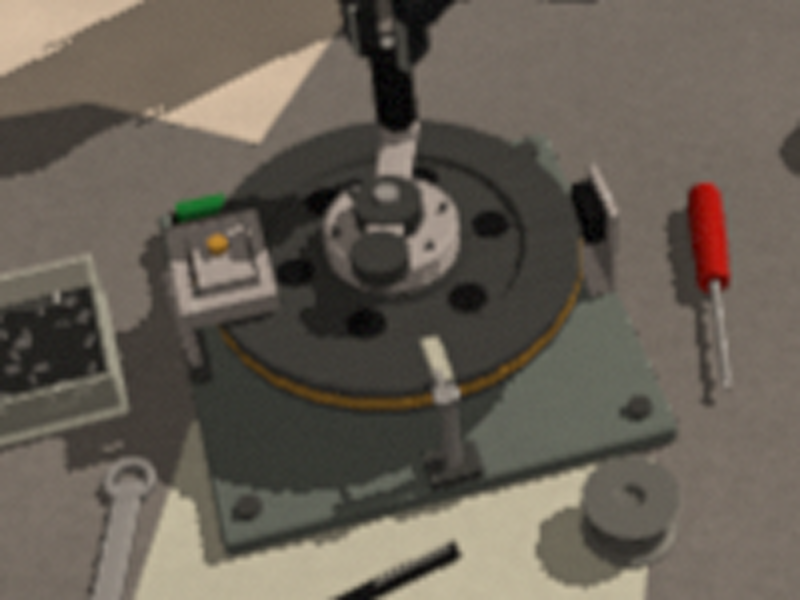

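The picture shows the wheel at rest with the index line (435,355) lined up with the pointer (445,388), 2.5° off by measurement. I'll release and retreat upward.

```bash
python3 -m inch '[[[0,0,-0.003,0,0,0,0.7],[0,0,-0.003,0,0,0,0.5],[0,0,-0.003,0,0,0,0.3],[0,0,-0.003,0,0,0,0],[0,0,-0.003,0,0,0,0]]]' | sed -n '1,2p;4,5p'
python3 -m inch '[[[0,0,-0.005,0,0,0,0],[0,0,-0.025,0,0,0,0],[0,0,-0.055,0,0,0,0],[0,0,-0.085,0,0,0,0],[0,0,-0.11,0,0,0,0]]]' | sed -n '1,2p;4,5p'
python3 -m inch '[[[0,0,0,0,0,0,0],[0,0,0,0,0,0,0],[0,0,0,0,0,0,0],[0,0,0,0,0,0,0],[0,0,0,0,0,0,0]]]' | sed -n '1,2p;4,5p'
python3 - <<'E'
from h import *
from rig import camera
import cv2
print(look());print(look('top'))
c=camera('wrist');cv2.imwrite('pics/w4.png',c['pixels'][:,:,::-1])
E
```

```text
t: 16.9
position: [0.435, -0.0649, 0.1502]
force: [0.4, 0.3, 0.6]
gripper_width: 0.0731
t: 17.32
position: [0.4351, -0.0658, 0.2623]
force: [1.4, 0.1, 0.8]
gripper_width: 0.0855
t: 17.73
position: [0.4344, -0.0651, 0.2593]
force: [0.0, 0.7, -0.2]
gripper_width: 0.0854
(17.733, 'scene', (2.5, 147, 54))
(17.783, 'top', (1.1, 181, 75))
```

View pics/w4.png

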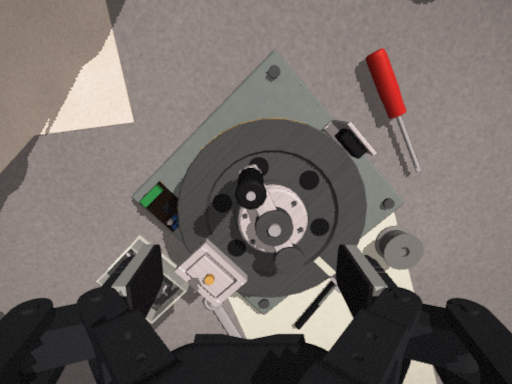

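The wrist view shows the grip free at (251,185), the index line near (325,267) beside the pointer, and the bystanders in place. I'm handing the job in.

```bash
python3 -c "from rig import sign_off;print(sign_off())"
```

```text
the job is handed in; nothing more can be done
None
```

I handed the job in: the flywheel ran at about 26 rpm for over five seconds and now stands at rest with the index line about 2.5° (5 mm) from the pointer, the crank let go and the arm clear. The speed comes from camera angles and a fitted model, and `sign_off()` returned no verdict.

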